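# Move the knobbed lid from the tilted tin to the open tin

## Task

The lid is on the wrong tin: take it by its knob off the tilted tin in the little rack and put it on the open tin that holds the fork irons, so that it sits flush and level on the rim all round. Do it gently: keep hold of the lid until it is fully home, do not force it, and leave the open tin standing where it is. Leave the glue bottle, the screwdriver and the tape where they are and let go of everything at the end.

Things in the scene. Friction and masses are not known exactly. Their poses are not given: they have to be found in the camera images.
- lid: Round steel lid with black cylindrical knob, 0.15 kg. Origin: centre of the flange's underside (lies on the rim); z out through the knob. Flange 94 mm across, 3.5 mm thick. Knob 22 mm across, z = 8.5 to 29.5 mm, on a 12 mm neck. Below the flange a solid plug 77 mm across, down to z = -10 mm (0.6 mm chamfer), fits a tin's 80 mm mouth with 1.5 mm play all round.
- lid_knob (a point): Middle of the lid's knob, on the lid's axis, 19 mm above the lid's origin.
- rack: Fixed plywood bench rack, 190 x 170 mm, with a steel tin leaning 30 degrees to its front (-x, the robot's side). Origin: centre of its underside, z up. An upper board (x 0 to 100, y -85 to 85, z 210 to 222 mm; bearers at y = +-76 mm down to z = 194) on two rear posts overhangs the tin and bars a tool pointing straight down: come along the tin's axis, from the front and above.
- rack_mouth (a point): Centre of the mouth of the tilted tin, in its rim plane. The tin's axis points from here up and forward: 30 degrees from vertical towards the rack's -x. Same tin size as the open one.
- tin: Open upright steel tin with a weighted bottom, standing loose on the bench, 2 kg, outside 86 mm across, inside 80 mm, 70 mm high, walls 3 mm; two small fork irons lie in it. Origin: centre of its underside, z up.
- tin_mouth (a point): Centre of the open tin's mouth, in its rim plane, 70 mm above the tin's underside; the lid's origin belongs here.
- glue_bottle: Bystander: squeeze bottle, 52 x 48 x 130 mm, standing upright. Origin: centre of its underside.
- screwdriver_amber: Bystander: amber-handled screwdriver, 204 mm long, lying between rack and tin, pointing away from the robot. Origin: centre of its underside.
- masking_tape: Bystander: roll of masking tape, 96 mm across, 25 mm high, lying on the rack's upper board. Origin: centre of its underside.
There are look-alikes about, which are no part of the job. What is shaped like the lid but orange is not meant.

How it is judged (in metres and radians):
On the way:
1. the lid is held by the fingers, clear of the tilted tin (distance between lid and rack_mouth above 0.05 m and contact force between the fingers and lid above 0.5 N and contact force between lid and rack below 0.05 N), for 0.2 s.
At the end, for the whole second after the job is handed in: The lid lies on the open tin, knob up, its plug inside the mouth: flange within 3 mm of the rim plane, centred within 4 mm, parallel to the rim within 0.04 rad and level within 0.06 rad. The tin stands upright (0.05 rad) within 30 mm of where it stood; lid and tin are at rest (z of lid in the frame of tin_mouth between -0.003 and 0.003 m and horizontal distance between lid and tin_mouth below 0.004 m and angle between the z axis of lid and the z axis of tin, either way round below 0.04 rad and angle between lid's own z axis and vertical below 0.06 rad and angle between tin's own z axis and vertical below 0.05 rad and distance of tin from where it was at the start of the episode below 0.03 m and linear speed of each of lid, tin below 0.02 m/s); the robot touches nothing.
It fails at once if the lid is let go over the open tin before it is home (horizontal distance between lid and tin_mouth below 0.06 m and z of lid in the frame of tin_mouth above 0.005 m and contact force between the fingers and lid below 0.1 N).
It fails at once if the lid is forced onto the open tin (over 40 N) (contact force between lid and tin above 40 N).
It fails at once if the open tin is tipped over (angle between tin's own z axis and vertical above 0.35 rad).
It fails at once if the glue bottle is displaced or knocked over (distance of glue_bottle from where it was at the start of the episode above 0.03 m or angle between glue_bottle's own z axis and vertical above 0.5 rad).
It fails at once if the screwdriver (40 mm) or the tape (30 mm) is displaced (distance of screwdriver_amber from where it was at the start of the episode above 0.04 m or distance of masking_tape from where it was at the start of the episode above 0.03 m).
It also fails if it takes over 51 s, if anything falls off the work surface, if the arm or the gripper's body presses on something with over 40 N, if the wrist force passes 120 N, or if a joint passes its speed limit or range.

## Robot

A 6-joint arm with a two-finger parallel gripper is mounted at the origin on a cart in front of the work surface, level with it; the furniture and walls round the work are solid. World frame = base frame: x ahead of the robot, y to its left, z up, the work surface at z = 0. Lengths are in m, angles in degrees, forces in N, time in s.
With the tool pointing down it reaches from about 0.375 to 0.925 m from the base axis. Payload 5.7 kg.
Tool frame: the origin (TCP) lies between the finger pads, 19 mm behind the fingertips; this is the grasp point; z points along the fingers, y is the line along which they close (so a half turn about z gives the same grasp; the last joint's range is limited). The gripper opens to 85 mm and grips with 20 to 120 N. Pads are 22 mm wide; open, the fingers measure 114 mm over their backs; the gripper's body (76 mm by 85 mm) begins 54 mm behind the grasp point. The pads swing forward as they close: fully open they stand 13 mm farther back than shut.
Start: joints at [-75.407, 20.558, 86.54, -0, 72.909, -6.595], TCP at [0.217, -0.559, 0.25] pointing down, gripper open.
Joint ranges: [-170.27, 170.27], [-57.76, 135], [12.27, 136.19], [-55.21, 235.2], [11.17, 155.16], [-170.74, 170.74]. Speed limits (degrees/s): [136.94, 136.94, 180, 180, 180, 180].

## Interface

Orientations are given as [roll, pitch, yaw] about the fixed x, y, z axes, in that order (R = Rz(yaw) Ry(pitch) Rx(roll)).
In Python, from bench import sensors, viewer, job gives the robot as it stands. The module is installed in compiled form; this text tells all that it offers.
- The arm moves only by the shell command python3 -m handwheel 'ROWS' [FORCE]. ROWS is JSON, one flat list of numbers, 5 for each row, row after row: the opening, from -1 (shut) to 1 (fully open), then the shift along the tool's x, y, z in mm, then the turn about the tool's z in degrees. A call has 1 to 5 rows; each row shifts and turns the commanded pose from where the row before left it, along the tool's axes as they then stand; what a row does not reach is not made up. A row lasts 1/10 s, in which the tool goes at most 50 mm and 8.59 degrees, less where a joint would pass 70% of its speed; a pose out of reach is approached as far as the arm can. A call is refused whole if a number of a shift passes 50 or a number of a turn 8.59, either way. A call with a gripper value outside its range is refused whole. The fingers move at their own pace and stop on an object; FORCE is the grip in N (left out, the last holds). Time passes only in rows, so rows that do not move let the fingers close. It gives the time, the measured TCP pose, the force, the opening and the grip force at its end, in the units of the state.
- sensors.get_obs(): the state, without advancing time (a new reading comes with each control period).
- viewer.snapshot(name): name is "scene" or "top" or "wrist"; returns a dict with "pixels" (480x640x3 uint8, red, green, blue), "vfov" (degrees; the focal length in pixels is half the picture's height over the tangent of half this angle, whatever the lens; pixels are square), "cx", "cy" (the principal point, pixels), "k1" (the pictures are not rectified: a ray, as slopes to the right and down, at radius r is drawn at 1 + k1 r^2 times it, then the intrinsics apply), "rvec" (rotation vector, rad) and "tvec" (3), from world to camera coordinates, as OpenCV has them. Camera axes: x right, y down, z forward; pixel columns grow to the right and rows downward; lengths in m; the calibration is good to about 2 mm. A picture is of the moment at which its call begins. There is no depth.
- job.job_done(): hands the job in; it is judged then, once.
The state is a dict: "t": time; "qpos": joint angles; "joint_velocities": joint speeds; "effort": joint torques, N m; "tool_pos": TCP position; "ee_rot": TCP orientation; "contact_force": force on the tool from outside, world axes, zero at the start; "torque": the same for the moment, N m; "grip_width": finger opening in m; "gripper_force": force on a finger pad.
Only numpy, scipy, OpenCV 4.12 (cv2) and the standard library are available. Lean on these libraries where they do the work, as an engineer would, in place of code of your own. Each camera call takes 0.05 s, during which the arm holds its last target. There are 200 camera calls.

## Working session

There is one attempt and no reset: what is moved stays moved. The work goes in short steps, Python scripts to look and compute and a shell command to move; the robot and the scene stay as the last step left them, time stands still between calls to the robot, and variables do not carry over. Pictures are saved under pics/ and viewed, at most 11 in all, crops included, and the job is handed in when it is done.

```bash
mkdir -p pics; cat > h.py <<'E'
import numpy as np,cv2,pickle
from scipy.spatial.transform import Rotation as R
from bench import sensors,viewer,job
def snap(n,f):
    s=viewer.snapshot(n); cv2.imwrite(f'pics/{f}.png',s['pixels'][:,:,::-1]); pickle.dump(s,open(f'pics/{f}.pkl','wb')); return s
def load(f): return pickle.load(open(f'pics/{f}.pkl','rb'))
def ray(s,u,v):
    h=s['pixels'].shape[0]; f=h/2/np.tan(np.radians(s['vfov'])/2)
    K=np.array([[f,0,s['cx']],[0,f,s['cy']],[0,0,1]])
    p=cv2.undistortPoints(np.array([[[u,v]]],float),K,np.array([s['k1'],0,0,0,0.]))[0,0]
    Rm=cv2.Rodrigues(np.array(s['rvec'],float))[0]; o=-Rm.T@np.array(s['tvec'])
    d=Rm.T@np.array([p[0],p[1],1]); return o,d/np.linalg.norm(d)
def plane(s,u,v,z):
    o,d=ray(s,u,v); return o+d*(z-o[2])/d[2]
def tri(rs):
    A=sum(np.eye(3)-np.outer(d,d) for o,d in rs); b=sum((np.eye(3)-np.outer(d,d))@o for o,d in rs)
    p=np.linalg.solve(A,b); return p,[np.linalg.norm(np.cross(p-o,d)) for o,d in rs]
def proj(s,P):
    h=s['pixels'].shape[0]; f=h/2/np.tan(np.radians(s['vfov'])/2)
    K=np.array([[f,0,s['cx']],[0,f,s['cy']],[0,0,1]])
    return cv2.projectPoints(np.array(P,float).reshape(-1,1,3),np.array(s['rvec'],float),np.array(s['tvec'],float),K,np.array([s['k1'],0,0,0,0.]))[0][:,0]
E
python3 - <<'E'
from h import *
for n in ('scene','top','wrist'):
    s=snap(n,n+'0'); print(n,s['vfov'],s['cx'],s['cy'],s['k1'],ray(s,s['cx'],s['cy']))
print(sensors.get_obs())
E
```

```text
scene 42.04783760778212 315.87659874807326 246.1595860728688 0.0014745205379368123 (array([0.02315906, 0.91022502, 1.22301435]), array([ 0.36559181, -0.55515995, -0.74708772]))
top 55.18473927076989 318.88884273086364 237.62838536470744 0.020935392666460217 (array([0.48020325, 0.11699092, 0.99746962]), array([ 0.07245215, -0.00312899, -0.99736698]))
wrist 70.81086808730208 322.3479451517347 247.74663308873534 -0.03724367937119691 (array([ 0.29098052, -0.5303782 ,  0.37269975]), array([-0.29011424, -0.10988288, -0.95066265]))
{'t': 0.15, 'qpos': array([-7.54064377e+01,  2.05891083e+01,  8.65871959e+01,  5.92546148e-04,
        7.29109672e+01, -6.59695985e+00]), 'joint_velocities': array([-0.07065022, -0.08450554, -0.11201185, -0.05168639, -0.02531257,
        0.03508522]), 'effort': array([ 5.29002973e-04, -5.28026927e+01, -2.78930211e+01, -1.88552290e-04,
        8.17345659e-03,  3.09345360e-06]), 'tool_pos': array([ 0.21672055, -0.55891709,  0.24932361]), 'ee_rot': array([-1.79913371e+02, -1.05884921e-02,  2.11903396e+01]), 'contact_force': array([-0.18123324, -0.14786779,  0.01966568]), 'torque': array([-0.02413225,  0.05201771,  0.01309371]), 'gripper_force': 0.0, 'grip_width': 0.08562571788203052}
```

View pics/scene0.png

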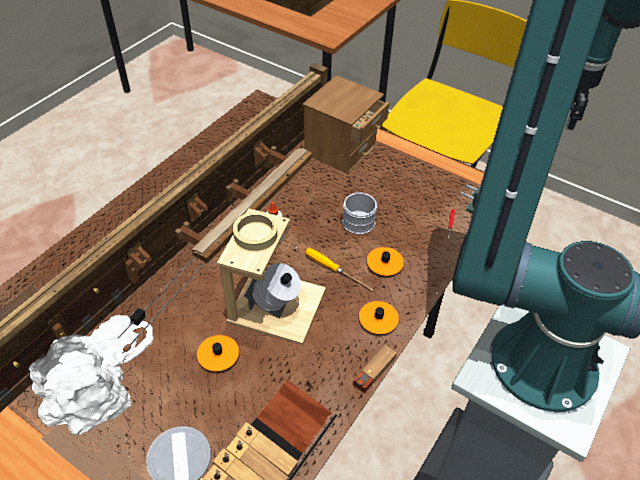

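View pics/top0.png

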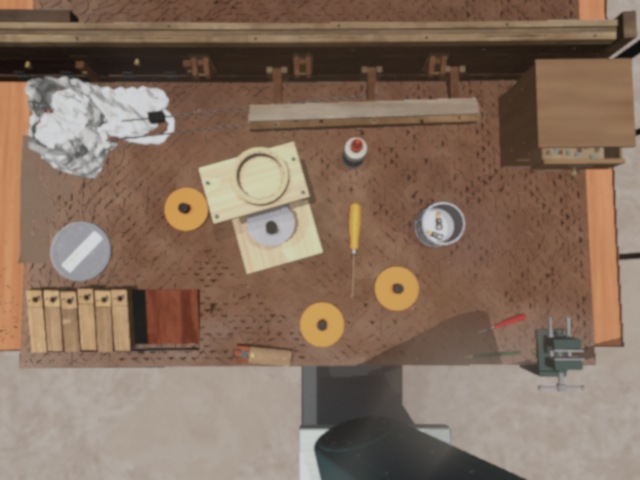

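The scene view shows the steel lid's knob at about (286,280) and the open tin at about (360,213). In the top view the knob is near (271,228), the tin near (440,224), and the rack is turned about 20°.

```bash
python3 - <<'E'
from h import *
S,T=load('scene0'),load('top0')
def blob(s,u,v,w=14,th=60):
    g=s['pixels'].max(2)[v-w:v+w,u-w:u+w]; m=(g<th).astype(np.uint8)
    n,l,st,c=cv2.connectedComponentsWithStats(m); i=min(range(1,n),key=lambda i:np.hypot(*(c[i]-w))-st[i,4]*.05); return c[i]+[u-w,v-w],st[i]
a=blob(S,286,280);b=blob(T,271,228);print(a,b)
print('knob',tri([ray(S,*a[0]),ray(T,*b[0])]))
# board corners at z=.222
for z,L in((.222,[(199,180),(297,143),(311,186),(215,222)]),(.012,[(247,272),(322,251)])):
    P=[plane(T,*p,z) for p in L];print(np.round(P,4).tolist())
    for i in range(len(P)-1):
        d=P[i+1]-P[i];print(np.degrees(np.arctan2(d[1],d[0])),np.linalg.norm(d))
im=np.hstack([cv2.resize(T['pixels'][190:260,400:480],None,fx=5,fy=5,interpolation=2),cv2.resize(S['pixels'][185:255,320:400],None,fx=5,fy=5,interpolation=2)])
cv2.imwrite('pics/crop1.png',im[:,:,::-1])
E
```

```text
Traceback (most recent call last):
ValueError: min() iterable argument is empty
```

```bash
python3 - <<'E'
from h import *
S,T=load('scene0'),load('top0')
def blob(s,u,v,w=14):
    g=s['pixels'].max(2)[v-w:v+w,u-w:u+w]; c0=g[w-3:w+4,w-3:w+4].min(); m=(g<c0+45).astype(np.uint8)
    n,l,st,c=cv2.connectedComponentsWithStats(m); i=min(range(1,n),key=lambda i:np.hypot(*(c[i]-w))-st[i,4]*.05); return c[i]+[u-w,v-w],st[i]
a=blob(S,286,280);b=blob(T,271,228);print(a,b)
print('knob',tri([ray(S,*a[0]),ray(T,*b[0])]))
for z,L in((.222,[(199,180),(297,143),(311,186),(215,222)]),(.012,[(247,272),(322,251)])):
    P=[plane(T,*p,z) for p in L];print(np.round(P,4).tolist())
    for i in range(len(P)-1):
        d=P[i+1]-P[i];print(np.degrees(np.arctan2(d[1],d[0])),np.linalg.norm(d))
im=np.hstack([cv2.resize(T['pixels'][190:260,400:480],None,fx=5,fy=5,interpolation=2),cv2.resize(S['pixels'][185:255,320:400],None,fx=5,fy=5,interpolation=2)])
cv2.imwrite('pics/crop1.png',im[:,:,::-1])
E
```

```text
(array([285.61538462, 278.35897436]), array([ 9,  7, 11, 11, 78], dtype=int32)) (array([271.18487395, 227.38655462]), array([  9,   7,  12,  13, 119], dtype=int32))
knob (array([0.56560609, 0.20661176, 0.11493551]), [np.float64(0.0010315588791801349), np.float64(0.0010315588791802647)])
[[0.6363, 0.3183, 0.222], [0.6997, 0.1511, 0.222], [0.625, 0.1275, 0.222], [0.5642, 0.2904, 0.222]]
-69.23559902831884 0.1787857372878875
-162.4402564193467 0.07836732492498169
110.45312066277282 0.1739250034922784
[[0.4791, 0.268, 0.012], [0.523, 0.1074, 0.012]]
-74.71865539113585 0.16653117163200953
```

View pics/crop1.png

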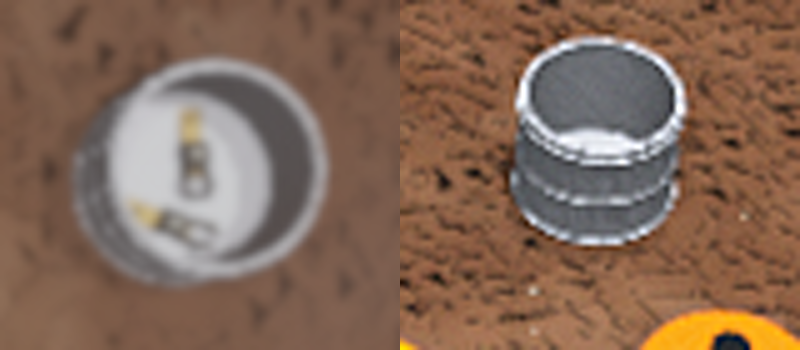

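The crop shows the tin's rim centred near top (444,223) and scene (360,205). The moves only turn about the tool's z, so tilting has to come from somewhere else. I'll test in free air how the arm handles a pose beyond its reach.

```bash
python3 -m handwheel '[1,0,0,-50,0, 1,0,0,-50,0, 1,0,0,-50,0, 1,0,0,-50,0, 1,0,0,-50,0]'; python3 -m handwheel '[1,0,50,0,0, 1,0,50,0,0, 1,0,50,0,0, 1,0,50,0,0, 1,0,50,0,0]';python3 -c "
from bench import sensors as s
o=s.get_obs();print(o['qpos'],o['tool_pos'],o['ee_rot'])"
```

```text
t: 0.65
tool_pos: [0.2167, -0.5589, 0.5018]
ee_rot: [-180.0, -0.0, 21.2]
contact_force: [0.1, -0.8, -0.6]
grip_width: 0.0857
gripper_force: 0.0
t: 1.15
tool_pos: [0.305, -0.7869, 0.4995]
ee_rot: [-180.0, -0.0, 21.2]
contact_force: [0.2, -2.5, 0.7]
grip_width: 0.0855
gripper_force: 0.0
[-7.34985097e+01  4.28420247e+01  1.45847484e+01  4.09638597e-03
  1.22607424e+02 -4.69015818e+00] [ 0.30499641 -0.78690599  0.49946662] [-1.79966200e+02 -6.23664949e-03  2.11938531e+01]
```

J3 is nearly at its limit here, so I'll push further out.

```bash
python3 -m handwheel '[1,0,50,0,0, 1,0,50,0,0]'; python3 -c "
from bench import sensors as s
o=s.get_obs();print(o['qpos'],o['tool_pos'],o['ee_rot'])"; python3 -m handwheel '[1,0,50,0,0, 1,0,0,0,0]';python3 -c "
from bench import sensors as s
o=s.get_obs();print(o['qpos'],o['tool_pos'],o['ee_rot'])"
```

```text
t: 1.35
tool_pos: [0.322, -0.831, 0.46]
ee_rot: [177.5, -0.0, 21.2]
contact_force: [-0.6, -0.2, 0.2]
grip_width: 0.0856
gripper_force: 0.0
[-73.35161469  46.54568995  12.49771235   0.27730168 118.49209775
  -4.40145958] [ 0.32197401 -0.83097181  0.4599514 ] [ 1.77524231e+02 -4.80004164e-02  2.11884080e+01]
t: 1.55
tool_pos: [0.3292, -0.8498, 0.4463]
ee_rot: [175.7, -0.0, 21.2]
contact_force: [0.3, 0.5, -0.2]
grip_width: 0.0851
gripper_force: 0.0
[-73.30404054  47.46957564  12.52061728   0.41541805 115.69526256
  -4.29487299] [ 0.32922982 -0.84978613  0.44630866] [ 1.75670012e+02 -3.58625964e-02  2.11864088e+01]
```

```bash
python3 -m handwheel '[1,0,-50,0,0, 1,0,-50,0,0, 1,0,-50,0,0, 1,0,-50,0,0, 1,0,-50,0,0]'; python3 -m handwheel '[1,0,-50,0,0, 1,0,-50,0,0, 1,0,-50,0,0, 1,0,-50,0,0, 1,0,-50,0,0]';python3 -m handwheel '[1,0,-50,0,0]';python3 -c "
from bench import sensors as s
o=s.get_obs();print(o['qpos'],o['tool_pos'],o['ee_rot'])"
```

```text
t: 2.05
tool_pos: [0.2425, -0.6262, 0.4353]
ee_rot: [175.2, 0.0, 21.2]
contact_force: [-0.0, 0.2, 0.9]
grip_width: 0.0854
gripper_force: 0.0
t: 2.55
tool_pos: [0.1527, -0.3941, 0.4141]
ee_rot: [175.2, 0.0, 21.2]
contact_force: [-0.6, 0.4, 0.3]
grip_width: 0.0855
gripper_force: 0.0
t: 2.65
tool_pos: [0.1347, -0.3477, 0.4098]
ee_rot: [175.2, 0.0, 21.2]
contact_force: [-0.1, -0.6, 1.5]
grip_width: 0.0855
gripper_force: 0.0
[-80.37107004  -9.28859532  98.60773309   0.93810669  85.97007236
 -11.60289558] [ 0.13473829 -0.3477      0.40979073] [1.75196919e+02 2.74627681e-02 2.12032367e+01]
```

Tilt persists, so it can be steered. Next I'll check that the near limit tilts the tool the other way.

```bash
python3 -m handwheel '[1,0,-50,0,0,1,0,-20,0,0]';python3 -c "
from bench import sensors as s
o=s.get_obs();print(o['qpos'],o['tool_pos'],o['ee_rot'])";  python3 -m handwheel '[1,0,-30,0,0,1,0,-20,0,0]';python3 -c "
from bench import sensors as s
o=s.get_obs();print(o['qpos'],o['tool_pos'],o['ee_rot'])"
```

```text
t: 2.85
tool_pos: [0.1092, -0.2803, 0.4034]
ee_rot: [175.3, 0.0, 21.2]
contact_force: [0.9, -0.5, -0.9]
grip_width: 0.0856
gripper_force: 0.0
[-83.36160586 -16.59762462 104.46345594   1.16473209  87.57458436
 -14.55771598] [ 0.10922611 -0.28030892  0.40335647] [1.75294115e+02 1.82610307e-02 2.11923970e+01]
t: 3.05
tool_pos: [0.0918, -0.2363, 0.3997]
ee_rot: [175.2, 0.0, 21.2]
contact_force: [-0.3, -0.3, -0.1]
grip_width: 0.0853
gripper_force: 0.0
[-86.62931378 -21.85483082 107.79686957   1.43369625  89.47358916
 -17.7857137 ] [ 0.09180688 -0.2362643   0.39968858] [1.75197134e+02 3.71797864e-02 2.11990559e+01]
```

```bash
cat > fk.py <<'E'
import numpy as np
from scipy.optimize import least_squares
D=np.array([[20.589,86.587,72.911,.21672,-.55892,.24932],[42.842,14.5847,122.607,.305,-.7869,.49947],[47.4696,12.5206,115.695,.32923,-.84979,.44631],[-9.2886,98.6077,85.97,.13474,-.3477,.40979],[-16.5976,104.463,87.575,.10923,-.28031,.40336],[-21.855,107.797,89.474,.09181,-.23626,.39969]])
def rz(p,q2,q3,q5):
    a,h,L1,L2,c,d,l=p; q2,q3,q5=map(np.radians,(q2,q3,q5))
    return a+L1*np.sin(q2)+L2*np.sin(q2+q3+c)+d*np.sin(q2+q3+q5), h+L1*np.cos(q2)+L2*np.cos(q2+q3+c)+d*np.cos(q2+q3+q5)
def res(p):
    r,z=rz(p,*D[:,:3].T); return np.r_[r-np.sqrt(np.maximum(D[:,3]**2+D[:,4]**2-p[6]**2,0)),z-D[:,5],.01*p[0],.01*(p[5]-.2)]
s=least_squares(res,[0,.3,.4,.4,0,.2,.069]);P=s.x
if __name__=='__main__':
    print(np.round(P,4),np.abs(s.fun).max())
    # near limit (J3=136 or q2=-57): r of TCP with tool down for several z
    for z in (.1,.2,.3,.4,.5,.6):
      for tilt in (150,180):
        best=[]
        for q3 in np.arange(12.3,136.1,.5):
          for q2 in np.arange(-57.7,135,.5):
            q5=tilt-q2-q3
            if 11.2<q5<155:
                r,zz=rz(P,q2,q3,q5)
                if abs(zz-z)<.004: best.append((r,q2,q3,q5))
        b=np.array(best);print(z,tilt,b[b[:,0].argmin()].round(2),b[b[:,0].argmax()].round(2))
E
python3 fk.py
```

```text
[-0.0023  0.2656  0.6119  0.4482  0.2544  0.3533  0.0849] 0.0015326349433226222
0.1 150 [  0.66  27.3  111.3   11.4 ] [ 1.2 70.8 12.3 66.9]
0.1 180 [  0.25   7.8  135.8   36.4 ] [ 1.01 68.3  12.3  99.4 ]
0.2 150 [  0.37  -5.7  135.8   19.9 ] [ 1.18 65.3  12.3  72.4 ]
0.2 180 [ 1.100e-01 -2.320e+01  1.358e+02  6.740e+01] [  0.99  62.3   12.8  104.9 ]
0.3 150 [ 1.100e-01 -5.770e+01  1.313e+02  7.640e+01] [ 1.15 59.3  12.8  77.9 ]
0.3 180 [-8.000e-02 -5.770e+01  1.253e+02  1.124e+02] [  0.96  56.8   12.3  110.9 ]
0.4 150 [ 9.000e-02 -5.770e+01  1.183e+02  8.940e+01] [ 1.11 53.3  12.8  83.9 ]
0.4 180 [-1.000e-01 -5.770e+01  1.118e+02  1.259e+02] [  0.91  50.3   12.8  116.9 ]
0.5 150 [ 5.000e-02 -5.770e+01  1.043e+02  1.034e+02] [ 1.06 47.3  12.3  90.4 ]
0.5 180 [ -0.16 -57.7   97.3  140.4 ] [  0.85  43.8   12.8  123.4 ]
0.6 150 [-2.000e-02 -5.770e+01  8.830e+01  1.194e+02] [ 0.98 40.3  12.8  96.9 ]
0.6 180 [ -0.22 -56.2   81.3  154.9 ] [  0.77  36.8   12.8  130.4 ]
```

```bash
python3 -m handwheel '[1,50,0,0,0, 1,50,0,0,0, 1,50,0,0,0, 1,50,0,0,0, 1,50,0,0,0]' >/dev/null; python3 -m handwheel '[1,50,0,0,0, 1,50,0,0,0, 1,50,0,0,0, 1,0,0,0,0, 1,0,0,0,0]'; python3 -c "
from h import *
snap('wrist','w1')"
for i in 1; do
python3 -m handwheel '[1,0,0,0,-8, 1,0,0,0,-8, 1,0,0,0,-8, 1,0,0,0,-8, 1,0,0,0,-8]'>/dev/null
python3 -m handwheel '[1,0,0,0,-8, 1,0,0,0,-8, 1,0,0,0,-8, 1,0,0,0,-8, 1,0,0,0,-8]'>/dev/null
python3 -m handwheel '[1,0,0,0,-8, 1,0,0,0,-8, 1,0,0,0,-8, 1,0,0,0,-8, 1,0,0,0,-8]'>/dev/null
python3 -m handwheel '[1,0,0,0,-8, 1,0,0,0,-8, 1,0,0,0,-8, 1,0,0,0,-8, 1,0,0,0,-8]'>/dev/null
python3 -m handwheel '[1,0,0,0,-8, 1,0,0,0,-8, 1,0,0,0,0, 1,0,0,0,0]'; done
python3 -c "
from h import *
snap('wrist','w2');o=sensors.get_obs();print(o['qpos'])
cv2.imwrite('pics/w12.png',np.hstack([cv2.resize(load(k)['pixels'],(400,300),interpolation=3) for k in('w1','w2')])[:,:,::-1])"
```

```text
t: 4.05
tool_pos: [0.4293, -0.1107, 0.3997]
ee_rot: [175.3, 0.0, 21.3]
contact_force: [-0.4, -0.7, -1.0]
grip_width: 0.0853
gripper_force: 0.0
t: 6.5
tool_pos: [0.4282, -0.112, 0.3998]
ee_rot: [-175.3, 0.4, -163.1]
contact_force: [-0.1, -0.5, 0.7]
grip_width: 0.0854
gripper_force: 0.0
[ -20.77490397   -0.86866417   92.56884909   -3.50472877   85.14656886
 -127.48282765]
```

View pics/w12.png

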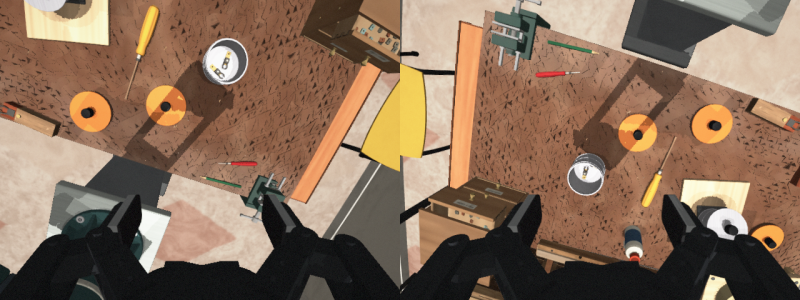

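The left (first) wrist view shows the tin at full-image (360,98). The right (turned) view shows it at about (298,275), and the steel lid and knob at about (525,368). I'll take enlarged crops for rim fits.

```bash
python3 -c "
from h import *
def c(f,u,v,w,k): return cv2.resize(load(f)['pixels'][v-w:v+w,u-w:u+w],(400,300) if 0 else (266,266),interpolation=2)
a=np.hstack([c('w1',360,98,45,6),c('w2',298,278,45,6),c('w2',522,350,65,4)])
b=np.hstack([c('scene0',278,285,40,4),c('top0',271,222,40,4),c('scene0',360,210,33,4)])
cv2.imwrite('pics/crop2.png',np.vstack([a,b])[:,:,::-1])"
```

```text
(no output)
```

View pics/crop2.png

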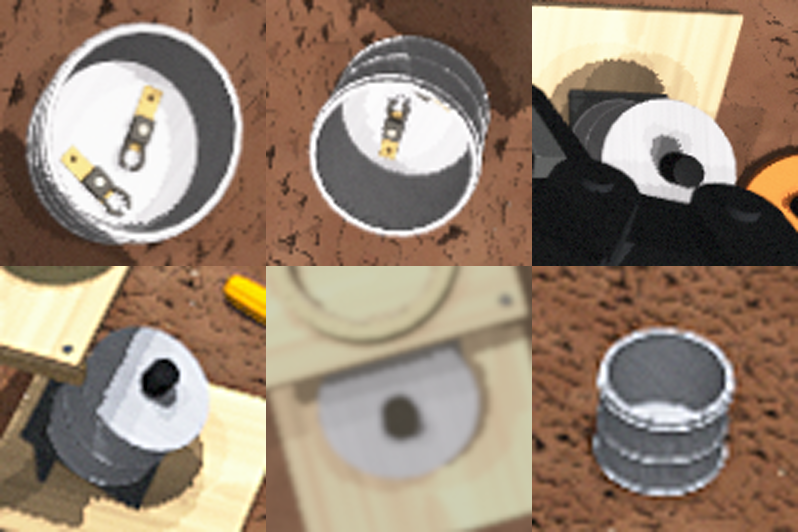

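```bash
cat > fit.py <<'E'
from h import *
from scipy.optimize import least_squares
def edge(s,u,v,a0,a1,rmax,val=110,sat=32,step=6):
    im=cv2.cvtColor(cv2.cvtColor(s['pixels'],4),cv2.COLOR_BGR2HSV); out=[]
    for a in np.radians(np.arange(a0,a1,step)):
        for r in np.arange(rmax,3,-.25):
            x,y=u+r*np.cos(a),v+r*np.sin(a); i,j=int(round(y)),int(round(x))
            if not(0<=i<480 and 0<=j<640): continue
            h,S,V=im[i,j]
            if V>val and S<sat*2.55/2: out.append((x,y)); break
    return out
def rays(s,pts): return [ray(s,*p) for p in pts]
def circ(RS,rad,x0,tiltfree):
    def f(x):
        c=x[:3]; t,ps=(x[3],x[4]) if tiltfree else (0,0)
        n=np.array([-np.sin(t)*np.cos(ps),-np.sin(t)*np.sin(ps),np.cos(t)])
        return np.array([np.linalg.norm(o+d*((c-o)@n/(d@n))-c)-rad for o,d in RS])
    return least_squares(f,x0,loss='soft_l1',f_scale=.001)
E
python3 - <<'E'
from fit import *
w1,w2,S,T=map(load,('w1','w2','scene0','top0'))
G=[(w1,edge(w1,362,95,-110,50,50,140)),(w2,edge(w2,291,285,20,190,45,140)),(S,edge(S,360,205,190,350,25,140)),(T,edge(T,444,223,-110,40,30,140))]
for sel in ([0,1],[0,1,2,3],[2,3]):
    RS=sum([rays(*G[i]) for i in sel],[]);r=circ(RS,.043,[.58,-.136,.07],0);print('tin',r.x.round(4),np.abs(r.fun).mean().round(5),len(RS))
L=[(w2,edge(w2,525,365,225,345,45,110)),(S,edge(S,283,283,-75,75,25)),(T,edge(T,271,223,5,175,32))]
for sel in ([0,1,2],[1,2],[0,1],[0,2]):
    RS=sum([rays(*L[i]) for i in sel],[]);r=circ(RS,.047,[.57,.21,.1,.52,.3],1);print('lid',r.x.round(4),np.degrees(r.x[3:]),np.abs(r.fun).mean().round(5),len(RS))
def k(s,u,v,w=12):
    g=s['pixels'].max(2)[v-w:v+w,u-w:u+w]; c0=g[w-3:w+4,w-3:w+4].min(); m=(g<c0+45).astype(np.uint8); return None
E
```

```text
tin [ 0.5764 -0.137   0.0693] 0.00036 56
tin [ 0.576  -0.1374  0.0714] 0.00088 108
tin [ 0.5769 -0.1388  0.0703] 0.00083 52
lid [0.5749 0.2094 0.0999 0.3646 0.182 ] [20.89138034 10.42613426] 0.00224 74
lid [0.5746 0.2095 0.0996 0.3599 0.1772] [20.6191794  10.15185249] 0.00284 54
lid [0.5748 0.2099 0.101  0.4362 0.1568] [24.99439246  8.98333729] 0.00185 45
lid [0.5741 0.2086 0.1022 0.3987 0.2042] [22.84503899 11.70216693] 0.00174 49
```

```bash
python3 -m handwheel '[1,-39,43,-13,0, 1,-39,43,-13,0, 1,-39,43,-13,0, 1,-39,43,-13,0, 1,-39,43,-13,0]' >/dev/null; python3 -m handwheel '[1,-39,43,-13,0, 1,-39,43,-13,0, 1,-39,43,-13,0, 1,-40,6,0,0, 1,-40,6,0,0]';python3 -m handwheel '[1,-40,6,0,0,1,-40,6,-30,0,1,-40,6,-30,0]';python3 -c "
from bench import sensors as s
o=s.get_obs();print(o['qpos'])"
```

```text
t: 7.55
tool_pos: [0.6657, 0.2849, 0.4645]
ee_rot: [-175.3, 0.4, -162.9]
contact_force: [0.5, 0.4, 0.5]
grip_width: 0.0857
gripper_force: 0.0
t: 7.85
tool_pos: [0.762, 0.3337, 0.512]
ee_rot: [-175.3, 0.4, -163.0]
contact_force: [2.1, 0.7, 1.5]
grip_width: 0.0852
gripper_force: 0.0
[ 20.89661096  41.54506517  15.60507452  -5.57962301 122.64082395
 -89.14928848]
```

```bash
python3 -m handwheel '[1,-40,6,-30,0,1,-40,6,-30,0,1,-40,6,-30,0,1,-40,6,-30,0]';python3 -c "
from bench import sensors as s
o=s.get_obs();print(o['qpos'])"
```

```text
t: 8.25
tool_pos: [0.7863, 0.3564, 0.5491]
ee_rot: [-176.0, 8.1, -162.3]
contact_force: [0.3, -0.5, -0.3]
grip_width: 0.0855
gripper_force: 0.0
[ 21.66179504  40.88415263  12.272774    -5.17952301 118.91190792
 -88.592462  ]
```

```bash
cat > st.py <<'E'
from h import *
o=sensors.get_obs();M=R.from_euler('xyz',o['ee_rot'],degrees=True).as_matrix();z=M[:,2]
print(o['t'],o['tool_pos'].round(4),o['ee_rot'].round(1),'q',o['qpos'].round(1),'F',o['contact_force'].round(1),'tilt',np.degrees(np.arccos(-z[2])).round(2),'az',np.degrees(np.arctan2(z[1],z[0])).round(1),'w',round(o['grip_width'],4),o['gripper_force'])
E
python3 -m handwheel '[1,-40,6,-30,0,1,-40,6,-30,0,1,-40,6,-30,0,1,-40,6,-30,0,1,-40,6,-30,0]'>/dev/null;python3 st.py
python3 -m handwheel '[1,-45,6,-20,0,1,-45,6,-20,0,1,-45,6,-20,0]'>/dev/null;python3 st.py
```

```text
8.75 [0.7978 0.3767 0.6079] [-176.9   17.6 -161.6] q [ 22.6  37.5  12.3  -4.7 112.7 -87.9] F [ 0.2 -0.1 -0.5] tilt 17.87 az 8.2 w 0.0854 0.0
9.05 [0.8182 0.391  0.6318] [-177.4   23.5 -161.3] q [ 22.8  36.7  12.3  -4.4 107.6 -87.6] F [-0.5 -0.5  0.2] tilt 23.66 az 12.3 w 0.0858 0.0
```

```bash
python3 -m handwheel '[1,-45,8,-20,0,1,-45,8,-20,0,1,-45,8,-20,0,1,-30,6,-14,0]'>/dev/null;python3 st.py
```

```text
9.45 [0.8284 0.4116 0.6773] [-178.2   31.  -161. ] q [ 23.8  34.9  12.3  -4.4 102.  -86.8] F [-0.8 -0.2  0.2] tilt 31.05 az 15.5 w 0.0852 0.0
```

```bash
cat > to.py <<'E'
import sys
from h import *
def to(p):
    o=sensors.get_obs();M=R.from_euler('xyz',o['ee_rot'],degrees=True).as_matrix();d=M.T@(np.array(p)-o['tool_pos'])*1000
    n=int(np.ceil(np.linalg.norm(d)/49.9));print('tool mm',d.round(1),'rows',n,'each',(d/n).round(1))
if __name__=='__main__': to([float(a) for a in sys.argv[1:4]])
E
python3 to.py .491 .186 .25
```

```text
tool mm [556.6 -97.9 167.3] rows 12 each [46.4 -8.2 13.9]
```

```bash
python3 -m handwheel '[1,46,-8,14,0,1,46,-8,14,0,1,46,-8,14,0,1,46,-8,14,0,1,46,-8,14,0]'>/dev/null;python3 -m handwheel '[1,46,-8,14,0,1,46,-8,14,0,1,46,-8,14,0,1,46,-8,14,0,1,46,-8,14,0]'>/dev/null;python3 -m handwheel '[1,46,-8,14,0,1,46,-8,14,0,1,0,0,0,0,1,0,0,0,0]'>/dev/null;python3 st.py; python3 -c "
from h import *
snap('wrist','w3')"
```

```text
10.85 [0.5041 0.1952 0.2653] [-178.1   30.7 -161. ] q [ 13.1   2.7 116.2   2.3  30.5 -97.1] F [0.9 0.4 1.2] tilt 30.74 az 15.4 w 0.0852 0.0
```

View pics/w3.png

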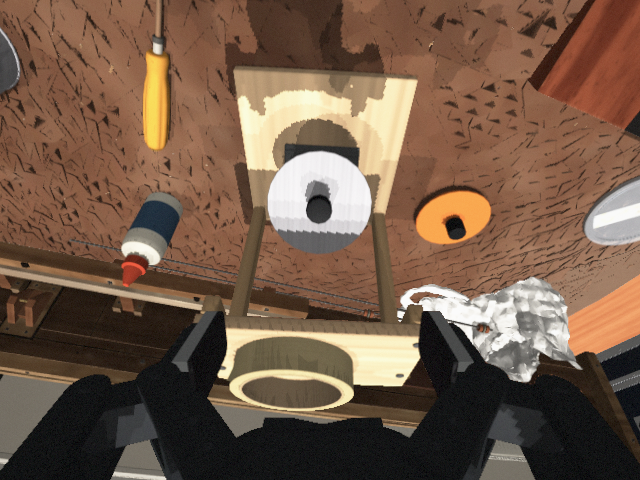

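The wrist view is nearly face-on. The flange is a full circle about (320,202), the knob is at (318,208), and the rack's front base edge runs (235,67) to (416,77).

```bash
python3 - <<'E'
from fit import *
w3,S,T,w2=map(load,('w3','scene0','top0','w2'))
a,b=plane(w3,235,67,.012),plane(w3,416,77,.012);d=a-b;d=-d if d[1]<0 else d;print('rack yaw',np.degrees(np.arctan2(d[1],d[0]))-90,np.linalg.norm(d))
E3=edge(w3,320,202,-180,180,62,60,30);E3=[p for p in E3 if p[1]<235 or 1]
print(cv2.fitEllipse(np.array(E3,np.float32)))
R3=rays(w3,E3);RS=R3+rays(S,edge(S,283,283,-75,75,25))+rays(T,edge(T,271,223,5,175,32))
for q in (R3,RS):
    r=circ(q,.047,[.57,.21,.1,.52,.3],1);print('lid',r.x.round(4),np.degrees(r.x[3:]),np.abs(r.fun).mean().round(5),len(q))
# fixed tilt 30
m=(w3['pixels'].max(2)<75).astype(np.uint8)
n,l,st,c=cv2.connectedComponentsWithStats(m[180:235,290:350]);
for i in range(1,n):
    if st[i,4]>150:print(st[i],c[i]+[290,180]);kc=c[i]+[290,180]
print('knob tri',tri([ray(w3,*kc),ray(S,285.6,278.4),ray(T,271.2,227.4)]),tri([ray(w3,*kc),ray(T,271.2,227.4)]),tri([ray(w3,*kc),ray(S,285.6,278.4)]))
E
```

```text
rack yaw 15.566958660702852 0.1643457767885223
((318.71917724609375, 201.06163024902344), (102.56329345703125, 104.84081268310547), 128.92822265625)
lid [0.5743 0.2096 0.1007 0.5234 0.341 ] [29.99128926 19.53722237] 0.00043 60
lid [0.5732 0.2092 0.1025 0.4652 0.2724] [26.65341654 15.60970108] 0.00164 114
[ 16  14  25  29 560] [318.41607143 208.19464286]
knob tri (array([0.56549333, 0.20698196, 0.11595198]), [np.float64(0.0005255968608084426), np.float64(0.0009380869328027086), np.float64(0.0013484860059281558)]) (array([0.56427691, 0.20629937, 0.11806292]), [np.float64(0.0005353335766502728), np.float64(0.0005353335766502316)]) (array([0.56631915, 0.2074568 , 0.11555428]), [np.float64(8.815656739832989e-05), np.float64(8.815656739842256e-05)])
```

```bash
python3 to.py .562 .206 .122
```

```text
tool mm [ 27.4  -3.5 153.6] rows 4 each [ 6.8 -0.9 38.4]
```

```bash
python3 -m handwheel '[1,27,-3.5,0,0,1,0,0,40,0,1,0,0,35,0,1,0,0,30,0,1,0,0,0,0]'>/dev/null;python3 st.py; python3 to.py .562 .206 .122
```

```text
11.4 [0.5403 0.2001 0.1614] [-178.1   30.8 -160.9] q [  12.6   15.9  119.9    6.3   13.4 -101.7] F [-0.7  0.5  1.1] tilt 30.89 az 15.4 w 0.0853 0.0
tool mm [ 0.9 -0.1 45.4] rows 1 each [ 0.9 -0.1 45.4]
```

```bash
python3 -m handwheel '[1,0.5,0,15,0,1,0,0,0,0]'>/dev/null;python3 st.py; python3 to.py .562 .206 .122;  python3 -m handwheel '[1,0,0,10,0,1,0,0,0,0]'>/dev/null;python3 st.py; python3 to.py .562 .206 .122
```

```text
11.6 [0.5461 0.2018 0.1504] [-178.1   30.9 -160.9] q [  12.6   17.5  119.9    7.2   11.7 -102.6] F [ 0.2  0.2 -0.3] tilt 31.0 az 15.4 w 0.0852 0.0
tool mm [ 0.5 -0.2 32.9] rows 1 each [ 0.5 -0.2 32.9]
11.8 [0.551  0.203  0.1441] [-178.1   30.7 -160.9] q [  12.6   18.6  119.5    7.4   11.3 -102.8] F [0.1 0.1 0.3] tilt 30.8 az 15.4 w 0.0857 0.0
tool mm [ 1.5  0.1 24.8] rows 1 each [ 1.5  0.1 24.8]
```

```bash
python3 -m handwheel '[1,1.5,0,10,0,1,0,0,5,0]'>/dev/null;python3 st.py; python3 to.py .562 .206 .122;  python3 -m handwheel '[1,3,0,6,0,1,0,0,0,0]'>/dev/null;python3 st.py; python3 to.py .562 .206 .122
```

```text
12.0 [0.5582 0.2046 0.1347] [-178.3   30.1 -161. ] q [  12.6   20.1  118.6    7.7   11.2 -103.1] F [-0.  -0.   0.4] tilt 30.18 az 15.5 w 0.0854 0.0
tool mm [ 2.8  0.4 13. ] rows 1 each [ 2.8  0.4 13. ]
12.2 [0.5591 0.2046 0.13  ] [-178.3   29.8 -161. ] q [  12.5   20.6  118.5    7.9   11.2 -103.3] F [-1.7  0.1  0.9] tilt 29.8 az 15.6 w 0.0854 0.0
tool mm [1.2 0.7 8.5] rows 1 each [1.2 0.7 8.5]
```

```bash
python3 -m handwheel '[1,2,0.5,7,0,1,0.5,0,4,0,1,0,0,0,0]'>/dev/null;python3 st.py; python3 to.py .562 .206 .122; python3 -c "
from h import *
s=snap('scene','s4');t=snap('wrist','w4');cv2.imwrite('pics/m4.png',np.hstack([cv2.resize(s['pixels'][220:340,210:330],(400,400),interpolation=2),cv2.resize(t['pixels'],(533,400))[:,66:466]])[:,:,::-1])"
```

```text
12.5 [0.5638 0.2062 0.1234] [-178.4   29.4 -161. ] q [  12.6   21.7  117.9    7.9   11.2 -103.3] F [ 1.  -0.2 -0.3] tilt 29.4 az 15.7 w 0.0854 0.0
tool mm [2.3 0.4 0.3] rows 1 each [2.3 0.4 0.3]
```

View pics/m4.png

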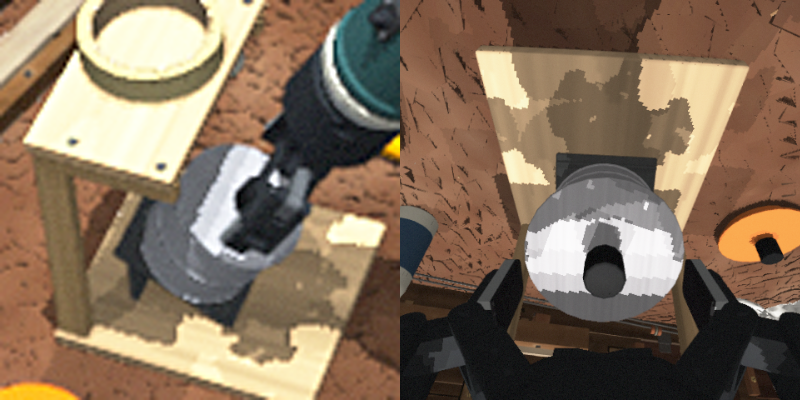

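The knob sits midway between the fingers, so I'll close.

```bash
python3 -m handwheel '[-1,0,0,0,0,-1,0,0,0,0,-1,0,0,0,0,-1,0,0,0,0,-1,0,0,0,0]' 50 >/dev/null;python3 -m handwheel '[-1,0,0,0,0,-1,0,0,0,0,-1,0,0,0,0]';python3 st.py
```

```text
t: 13.4
tool_pos: [0.5635, 0.2062, 0.124]
ee_rot: [-178.4, 29.4, -161.0]
contact_force: [-3.7, 0.1, 6.1]
grip_width: 0.0203
gripper_force: 48.7
13.4 [0.5635 0.2062 0.124 ] [-178.4   29.4 -161. ] q [  12.6   21.6  117.9    7.9   11.2 -103.3] F [-3.7  0.1  6.1] tilt 29.44 az 15.7 w 0.0203 48.72203171253204
```

```bash
python3 -m handwheel '[-1,0,0,-6,0,-1,0,0,-8,0,-1,0,0,-10,0,-1,0,0,-15,0,-1,0,0,0,0]';python3 st.py; python3 -m handwheel '[-1,0,0,-25,0,-1,0,0,-30,0,-1,0,0,-30,0,-1,0,0,0,0,-1,0,0,0,0]';python3 st.py; python3 -c "
from h import *
s=snap('scene','s5');t=snap('wrist','w5');cv2.imwrite('pics/m5.png',np.hstack([cv2.resize(s['pixels'][160:340,190:370],(400,400),interpolation=2),cv2.resize(t['pixels'],(533,400))[:,66:466]])[:,:,::-1])"
```

```text
t: 13.9
tool_pos: [0.5445, 0.2008, 0.1593]
ee_rot: [-178.4, 29.5, -161.0]
contact_force: [0.2, 0.6, -1.6]
grip_width: 0.0202
gripper_force: 49.2
13.9 [0.5445 0.2008 0.1593] [-178.4   29.5 -161. ] q [  12.4   16.4  118.4    5.9   15.8 -101.4] F [ 0.2  0.6 -1.6] tilt 29.49 az 15.7 w 0.0202 49.15019989013672
t: 14.4
tool_pos: [0.5051, 0.1897, 0.2322]
ee_rot: [-178.4, 29.5, -161.0]
contact_force: [-0.6, 0.4, -1.5]
grip_width: 0.0202
gripper_force: 49.3
14.4 [0.5051 0.1897 0.2322] [-178.4   29.5 -161. ] q [ 12.1   5.8 118.    4.   26.8 -99.6] F [-0.6  0.4 -1.5] tilt 29.51 az 15.7 w 0.0202 49.256595969200134
```

View pics/m5.png

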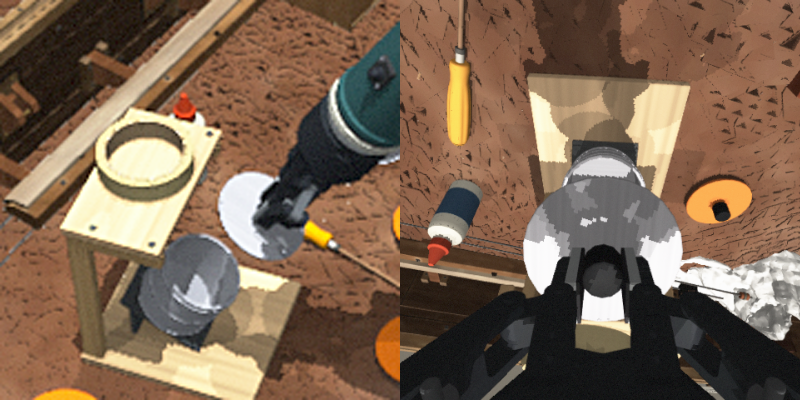

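The lid is held square, and the rack's tin is empty. Next I'll bring it back to vertical by pushing inward at the near limit, in front of the rack.

```bash
python3 to.py .42 .125 .17; python3 - <<'E'
from fit import *
w=load('w5');o=sensors.get_obs();M=R.from_euler('xyz',o['ee_rot'],degrees=True).as_matrix()
E5=edge(w,320+0,250,-170,-10,120,60,30)+edge(w,322,280,-30,30,120,60,30,5)
E5=edge(w,322,288,-185,5,125,60,25)
r=circ(rays(w,E5),.047,[*(o['tool_pos']+.02*M[:,2]),.52,.3],1);t,p=r.x[3:]
n=np.array([-np.sin(t)*np.cos(p),-np.sin(t)*np.sin(p),np.cos(t)])
print('lid top centre in tool',(M.T@(r.x[:3]-o['tool_pos'])).round(4),'axis in tool',(M.T@n).round(3),np.abs(r.fun).mean(),len(E5))
for P in((322,325),(397,288)): print(plane(load('top0'),*P,.01))
E
```

```text
tool mm [117.9 -33.4   4.4] rows 3 each [ 39.3 -11.1   1.5]
lid top centre in tool [ 0.0354  0.0121 -0.1283] axis in tool [ 0.274  0.896 -0.349] 3.483462325017117e-11 32
[0.36574364 0.10847183 0.01      ]
[ 0.44292156 -0.05242114  0.01      ]
```

```bash
python3 -m handwheel '[-1,39,-11,1.5,0,-1,39,-11,1.5,0,-1,39,-11,1.5,0]'>/dev/null;python3 st.py; python3 -m handwheel '[-1,40,-3,0,0,-1,40,-3,0,0]'>/dev/null;python3 st.py
```

```text
14.8 [0.4235 0.1291 0.1723] [-178.5   29.2 -160.9] q [   2.8    4.6  132.6   24.5   15.6 -127.9] F [-0.7 -0.3 -1.9] tilt 29.21 az 16.0 w 0.0197 49.323763847351074
15.0 [0.3912 0.1085 0.1598] [-178.6   27.4 -161.1] q [  -1.3    3.4  136.    29.3   16.2 -136.3] F [-1.  -0.6 -1.5] tilt 27.41 az 15.9 w 0.0201 50.484296679496765
```

```bash
python3 -m handwheel '[-1,45,-3,-10,0,-1,45,-3,-10,0]'>/dev/null;python3 st.py; python3 -m handwheel '[-1,45,-3,-10,0,-1,45,-3,-10,0]'>/dev/null;python3 st.py
```

```text
15.2 [0.3463 0.0835 0.1804] [-179.    23.9 -161.1] q [  -7.2   -4.5  136.1   20.3   27.8 -132.2] F [ 0.3  1.1 -1.8] tilt 23.91 az 16.4 w 0.0203 50.447423458099365
15.4 [0.2926 0.053  0.2077] [-179.4   21.5 -161.1] q [ -19.1  -15.1  136.1   18.6   42.9 -139.7] F [ 0.3  0.  -0.4] tilt 21.53 az 17.2 w 0.0204 50.4999178647995
```

```bash
python3 -m handwheel '[-1,18,10,43,0,-1,18,10,43,0]'>/dev/null;python3 st.py; python3 -m handwheel '[-1,25,6,35,0,-1,25,6,35,0]'>/dev/null;python3 st.py
```

```text
15.6 [0.3285 0.0735 0.1653] [-179.3   19.4 -161.7] q [  -7.6   -3.1  136.    15.4   30.1 -127.9] F [ 1.  -0.8 -1.7] tilt 19.42 az 16.1 w 0.0202 50.55846691131592
15.8 [0.3408 0.0898 0.1153] [-179.9   15.7 -161.2] q [  -2.2    7.7  136.1   14.6   22.1 -123.8] F [-0.2  0.4 -1.6] tilt 15.71 az 18.4 w 0.02 50.55951654911041
```

```bash
python3 -m handwheel '[-1,45,0,5,0,-1,45,0,5,0]'>/dev/null;python3 st.py; python3 -m handwheel '[-1,40,0,20,0,-1,40,0,20,0]'>/dev/null;python3 st.py
```

```text
16.0 [0.3095 0.0735 0.1236] [ 179.5   11.9 -161.1] q [  -5.2    4.4  136.1   10.8   29.2 -123. ] F [-0.1 -0.3 -0.8] tilt 11.91 az 21.1 w 0.0199 50.543373227119446
16.2 [0.2979 0.0594 0.1139] [ 179.2    8.8 -161.2] q [  -7.4    5.9  136.1    9.    30.7 -123.8] F [ 0.7 -0.  -1.7] tilt 8.88 az 23.9 w 0.0204 50.561431646347046
```

```bash
python3 -m handwheel '[-1,-15,42,0,0,-1,-10,38,0,0,-1,42,-8,12,0,-1,42,-8,12,0]'>/dev/null;python3 st.py;  python3 -m handwheel '[-1,42,-8,15,0,-1,42,-8,15,0]'>/dev/null;python3 st.py
```

```text
16.6 [0.2611 0.1177 0.115 ] [ 179.4    6.2 -160.7] q [   8.1    5.1  136.2    3.3   32.8 -103.9] F [ 0.5 -0.8 -1.1] tilt 6.26 az 24.5 w 0.0201 50.54180860519409
16.8 [0.2409 0.0953 0.1236] [ 179.6    3.1 -161. ] q [   4.5    2.6  136.1    1.8   38.4 -105.8] F [ 0.2  0.9 -1. ] tilt 3.14 az 25.7 w 0.0202 50.55754601955414
```

```bash
python3 -m handwheel '[-1,42,-8,15,0,-1,38,0,15,0]'>/dev/null;python3 st.py
```

```text
17.0 [0.2153 0.0781 0.1371] [ 179.7    0.4 -161.1] q [   1.8   -1.   136.1    0.6   44.6 -107.5] F [ 0.5 -0.2 -1.3] tilt 0.48 az 59.1 w 0.02 50.55806636810303
```

```bash
python3 -m handwheel '[-1,0,0,-45,0,-1,0,0,-40,0]'>/dev/null; python3 to.py .576 -.137 .22
```

```text
tool mm [-273.4 -320.6    1.9] rows 9 each [-30.4 -35.6   0.2]
```

```bash
python3 -m handwheel '[-1,-30,-35,0,0,-1,-30,-35,0,0,-1,-30,-35,0,0,-1,-30,-35,0,0,-1,-30,-35,0,0]'>/dev/null; python3 -m handwheel '[-1,-30,-35,0,0,-1,-30,-35,0,0,-1,-30,-35,0,0,-1,-30,-35,0,0,-1,0,0,0,0]'>/dev/null;python3 st.py; python3 to.py .576 -.137 .15;python3 -c "
from h import *
w=snap('wrist','w6');s=snap('scene','s6');t=snap('top','t6')
cv2.imwrite('pics/m6.png',np.hstack([w['pixels'][:,70:570],cv2.resize(s['pixels'][150:250,310:410],(300,300),interpolation=2)[0:300] if 0 else np.vstack([cv2.resize(s['pixels'][140:260,300:420],(240,240),interpolation=2),cv2.resize(t['pixels'][165:285,380:500],(240,240),interpolation=2)])])[:,:,::-1])"
```

```text
18.2 [ 0.5782 -0.1366  0.2209] [ 179.9    0.6 -161.2] q [ -20.2   21.4   89.7    0.5   68.5 -129.2] F [ 0.4  0.1 -1.8] tilt 0.64 az 27.8 w 0.0204 50.545735359191895
tool mm [ 3.   0.2 70.9] rows 2 each [ 1.5  0.1 35.5]
```

View pics/m6.png

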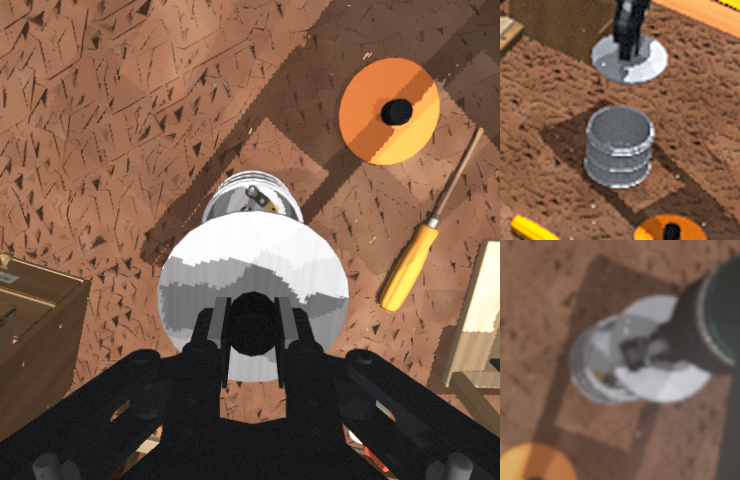

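The lid hangs level over the tin: its circle is centred at about (324,298) in the full wrist frame, with the tin behind it at about (322,200). The next step is to measure the lid centre and axis relative to the tool.

```bash
cat > lidm.py <<'E'
from fit import *
import sys
f=sys.argv[1]; w=load(f);u,v=float(sys.argv[2]),float(sys.argv[3])
o=sensors.get_obs();M=R.from_euler('xyz',o['ee_rot'],degrees=True).as_matrix()
E=sum([edge(w,u,v,a,b,115,60,30,3) for a,b in eval(sys.argv[4])],[])
print(cv2.fitEllipse(np.array(E,np.float32)),len(E))
RS=rays(w,E);x0=o['tool_pos']+[0,0,-.025]
r=circ(RS,.047,x0,0);print('level:',r.x.round(4),'rel tcp world',(r.x-o['tool_pos']).round(4),'tool',(M.T@(r.x-o['tool_pos'])).round(4),np.abs(r.fun).mean().round(5),np.abs(r.fun).max().round(4))
def f2(x):
    c=x[:3];n=np.array([x[3],x[4],1]);n/=np.linalg.norm(n)
    return np.array([np.linalg.norm(a+d*((c-a)@n/(d@n))-c)-.047 for a,d in RS])
q=least_squares(f2,[*r.x,0,0],loss='soft_l1',f_scale=.0005);print('tilted:',q.x.round(4),np.abs(q.fun).mean().round(5))
E
python3 lidm.py w6 324 298 '[(-190,-128),(-58,15)]'; python3 lidm.py w6 324 298 '[(-190,-128),(-58,15),(70,100)]'
```

```text
((322.56671142578125, 296.26812744140625), (174.59190368652344, 190.935302734375), 90.52786254882812) 46
level: [ 0.5761 -0.1372  0.1953] rel tcp world [ 0.0047 -0.0048 -0.0254] tool [-0.0028 -0.0063  0.0254] 0.00018 0.0012
tilted: [ 0.5761 -0.1372  0.1953 -0.0194 -0.0162] 0.00017
((322.3376770019531, 294.87579345703125), (171.0979461669922, 190.75299072265625), 88.46310424804688) 56
level: [ 0.5761 -0.1372  0.1955] rel tcp world [ 0.0048 -0.0048 -0.0252] tool [-0.0028 -0.0063  0.0251] 0.00039 0.0116
tilted: [ 0.5761 -0.1372  0.1952 -0.0071 -0.0101] 0.00037
```

```bash
python3 st.py; python3 -m handwheel '[-1,0,0,0,0,-1,0,0,0,0]'>/dev/null; python3 st.py; python3 -c "
from h import *
snap('wrist','w7')";python3 st.py;python3 lidm.py w7 324 298 '[(-190,-128),(-58,15)]'
```

```text
18.35 [ 0.5713 -0.1324  0.2207] [ 179.6    0.3 -161.1] q [ -20.1   21.    90.3    0.6   68.7 -129.2] F [ 0.2  0.6 -1.7] tilt 0.52 az 75.4 w 0.0203 50.547664761543274
18.55 [ 0.5709 -0.1316  0.2222] [ 179.6    0.4 -161.1] q [ -20.    20.8   90.4    0.5   68.7 -129.2] F [-0.1 -0.6 -2. ] tilt 0.51 az 62.3 w 0.0203 50.54848551750183
18.6 [ 0.5711 -0.1316  0.2225] [ 179.7    0.4 -161.1] q [ -20.    20.8   90.4    0.5   68.7 -129.2] F [ 0.3 -0.4 -2.4] tilt 0.52 az 58.9 w 0.0201 50.5481618642807
((322.68890380859375, 296.0396728515625), (174.07489013671875, 191.03204345703125), 92.96903228759766) 46
level: [ 0.5687 -0.1321  0.1967] rel tcp world [-0.0025 -0.0005 -0.0258] tool [0.0027 0.0002 0.0258] 0.00021 0.0015
tilted: [ 0.5687 -0.1322  0.1966 -0.0097 -0.0258] 0.00017
```

```bash
python3 - <<'E'
from fit import *
w1,w2,w6,w7,S,T=map(load,('w1','w2','w6','w7','scene0','top0'))
G=dict(w1=(w1,edge(w1,362,95,-110,50,50,140)),w2=(w2,edge(w2,291,285,20,190,45,140)),S=(S,edge(S,360,205,190,350,25,140)),T=(T,edge(T,444,223,-110,40,30,140)))
for k,g in G.items():
    RS=rays(*g)
    q=least_squares(lambda x:np.array([np.linalg.norm((o+d*(.0695-o[2])/d[2])[:2]-x)-.043 for o,d in RS]),[.58,-.137],loss='soft_l1',f_scale=.0005);print(k,q.x.round(4),np.abs(q.fun).mean().round(5))
# lid against scene cam at w7 pose
s=snap('scene','s7');o=sensors.get_obs()
E=edge(s,*proj(s,o['tool_pos']+[-.0025,-.0005,-.026])[0],-20,200,30,110,32,5)
RS=rays(s,E);z=o['tool_pos'][2]-.0258-.002
q=least_squares(lambda x:np.array([np.linalg.norm((o+d*(z-o[2])/d[2])[:2]-x)-.047 for o,d in RS]),[.57,-.132],loss='soft_l1',f_scale=.0005);print('lid scene',q.x.round(4),np.abs(q.fun).mean().round(5),'rel',(q.x-o['tool_pos'][:2]).round(4),len(E))
E
```

```text
w1 [ 0.5764 -0.1369] 0.00037
w2 [ 0.5763 -0.1369] 0.00034
S [ 0.5777 -0.1392] 0.00106
T [ 0.5767 -0.1392] 0.00047
lid scene [ 0.5697 -0.1344] 0.01145 rel [-0.0016 -0.0027] 44
```

```bash
python3 to.py .5789 -.1364 .119
```

```text
tool mm [ -4.9  -7.5 103.6] rows 3 each [-1.6 -2.5 34.5]
```

```bash
python3 -m handwheel '[-1,-5,-7.5,25,0,-1,0,0,35,0,-1,0,0,30,0,-1,0,0,13,0,-1,0,0,0,0]'>/dev/null; python3 -m handwheel '[-1,0,0,0,0,-1,0,0,0,0]'>/dev/null;python3 st.py; python3 to.py .5789 -.1364 .109;python3 -c "
from h import *
snap('wrist','w8')";python3 lidm.py w8 324 298 '[(-190,-128),(-58,15)]'
```

```text
19.35 [ 0.5809 -0.1373  0.1212] [ 179.8    0.6 -161.1] q [ -20.2   28.1   94.9    0.6   56.7 -129.5] F [-0.2  0.1 -1.4] tilt 0.59 az 38.8 w 0.0202 50.54767906665802
tool mm [ 1.7  1.5 12.2] rows 1 each [ 1.7  1.5 12.2]
((322.18023681640625, 300.1556396484375), (189.70252990722656, 194.90280151367188), 27.953815460205078) 46
level: [ 0.5782 -0.138   0.0955] rel tcp world [-0.0027 -0.0007 -0.0257] tool [0.003  0.0001 0.0256] 0.00043 0.0036
tilted: [ 0.578  -0.1378  0.0959 -0.1473 -0.0155] 0.0004
```

```bash
python3 -m handwheel '[-1,1.8,1.2,2,0,-1,0,0,0,0,-1,0,0,0,0]'>/dev/null;python3 st.py; python3 to.py .5788 -.1363 .109
```

```text
19.7 [ 0.5775 -0.1363  0.1177] [ 179.7    0.4 -161.1] q [ -20.3   28.2   95.4    0.6   56.3 -129.5] F [ 0.4 -0.3 -1.7] tilt 0.52 az 54.8 w 0.0198 50.548104643821716
tool mm [-1.2 -0.5  8.7] rows 1 each [-1.2 -0.5  8.7]
```

```bash
python3 -m handwheel '[-1,0,0,0,0,-1,0,0,0,0,-1,0,0,0,0]'>/dev/null; python3 to.py .5788 -.1363 .109;python3 -m handwheel '[-1,0,0,0,0]'>/dev/null; python3 to.py .5788 -.1363 .109
```

```text
tool mm [-1.1 -0.4  8.4] rows 1 each [-1.1 -0.4  8.4]
tool mm [-1.1 -0.4  8.4] rows 1 each [-1.1 -0.4  8.4]
```

Settled. A small correction, then a slow descent while I watch the force.

```bash
python3 -m handwheel '[-1,-1.1,-0.4,3,0,-1,0,0,2,0,-1,0,0,0,0,-1,0,0,0,0]'>/dev/null; python3 st.py;python3 to.py .5788 -.1363 .109;python3 -m handwheel '[-1,0,0,1.5,0,-1,0,0,1.5,0,-1,0,0,0,0]'>/dev/null;python3 st.py; python3 to.py .5788 -.1363 .109
```

```text
20.5 [ 0.5786 -0.1363  0.1122] [ 179.7    0.4 -161.1] q [ -20.2   28.7   95.4    0.6   55.8 -129.5] F [ 0.7 -0.1 -2.4] tilt 0.51 az 59.4 w 0.0205 50.548439025878906
tool mm [-0.2 -0.1  3.2] rows 1 each [-0.2 -0.1  3.2]
20.8 [ 0.5786 -0.1363  0.1092] [ 179.7    0.4 -161.1] q [ -20.2   28.9   95.6    0.6   55.4 -129.5] F [-0.7  0.  -1.8] tilt 0.51 az 59.0 w 0.02 50.548460483551025
tool mm [-0.2 -0.1  0.2] rows 1 each [-0.2 -0.1  0.2]
```

```bash
for k in 1; do python3 -m handwheel '[-1,0,0,1,0,-1,0,0,1,0,-1,0,0,0,0]'|grep -E 'tool_pos|contact';python3 -m handwheel '[-1,0,0,1,0,-1,0,0,1,0,-1,0,0,0,0]'|grep -E 'tool_pos|contact'; done
```

```text
tool_pos: [0.5787, -0.1363, 0.1073]
contact_force: [-0.2, 0.3, -2.3]
tool_pos: [0.5786, -0.1362, 0.1053]
contact_force: [-0.2, -0.1, -1.1]
```

No contact force, so the plug is entering freely.

```bash
python3 -m handwheel '[-1,0,0,1,0,-1,0,0,1,0,-1,0,0,0,0]'|grep -E 'tool_pos|contact';python3 -m handwheel '[-1,0,0,1,0,-1,0,0,1,0,-1,0,0,0,0]'|grep -E 'tool_pos|contact'; python3 -m handwheel '[-1,0,0,0.7,0,-1,0,0,0,0,-1,0,0,0,0]'|grep -E 'tool_pos|contact'
```

```text
tool_pos: [0.5787, -0.1362, 0.1033]
contact_force: [-0.1, -0.5, -2.1]
tool_pos: [0.5787, -0.1362, 0.1013]
contact_force: [-0.2, 1.0, -1.4]
tool_pos: [0.5788, -0.1362, 0.1007]
contact_force: [-0.4, 0.2, -2.7]
```

```bash
for i in 1; do python3 -m handwheel '[-1,0,0,0.7,0,-1,0,0,0,0]'|grep -E 'tool_pos|contact';python3 -m handwheel '[-1,0,0,0.7,0,-1,0,0,0,0]'|grep -E 'tool_pos|contact'; python3 -m handwheel '[-1,0,0,0.5,0,-1,0,0,0,0]'|grep -E 'tool_pos|contact'; done
```

```text
tool_pos: [0.5787, -0.1362, 0.1]
contact_force: [0.1, -0.2, -2.2]
tool_pos: [0.5787, -0.1362, 0.0993]
contact_force: [0.1, -0.2, -2.6]
tool_pos: [0.5787, -0.1362, 0.0988]
contact_force: [0.2, -0.3, -1.5]
```

```bash
python3 -m handwheel '[-1,0,0,0.5,0,-1,0,0,0,0]'|grep -E 'tool_pos|contact';python3 -m handwheel '[-1,0,0,0.5,0,-1,0,0,0,0]'|grep -E 'tool_pos|contact'; python3 -m handwheel '[-1,0,0,0.4,0,-1,0,0,0,0]'|grep -E 'tool_pos|contact'
```

```text
tool_pos: [0.5788, -0.1362, 0.0983]
contact_force: [-0.0, -0.0, -2.8]
tool_pos: [0.5788, -0.1362, 0.0978]
contact_force: [0.5, -0.4, -2.1]
tool_pos: [0.5788, -0.1362, 0.0974]
contact_force: [0.5, -0.9, -0.9]
```

```bash
python3 -m handwheel '[-1,0,0,0.4,0,-1,0,0,0,0]'|grep -E 'tool_pos|contact';python3 -m handwheel '[-1,0,0,0.4,0,-1,0,0,0,0]'|grep -E 'tool_pos|contact'; python3 st.py; python3 -c "
from h import *
w=snap('wrist','w9');s=snap('scene','s9')
cv2.imwrite('pics/m9.png',np.hstack([w['pixels'][100:480,100:520],cv2.resize(s['pixels'][160:240,320:400],(380,380),interpolation=2)])[:,:,::-1])"
```

```text
tool_pos: [0.5788, -0.1362, 0.0971]
contact_force: [-0.9, 0.3, -1.1]
tool_pos: [0.5788, -0.1362, 0.0969]
contact_force: [-1.5, -0.1, 1.6]
23.9 [ 0.5788 -0.1362  0.0969] [ 179.7    0.4 -161.1] q [ -20.2   29.9   96.1    0.6   53.9 -129.5] F [-1.5 -0.1  1.6] tilt 0.52 az 56.4 w 0.0202 51.04481756687164
```

View pics/m9.png

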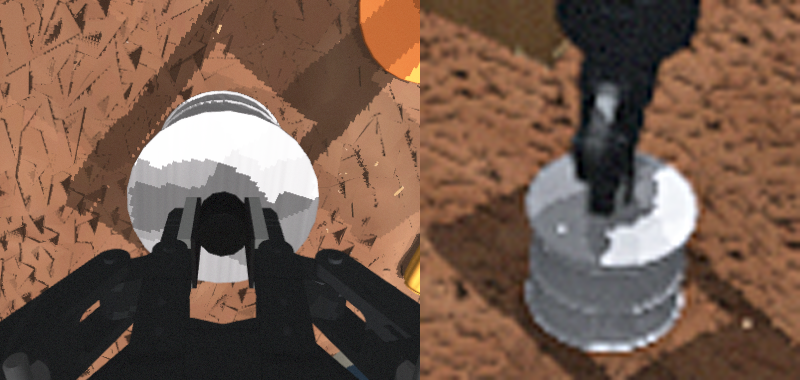

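The lid sits concentric on the rim with contact just beginning. I'll press lightly to a few newtons to seat it.

```bash
python3 -m handwheel '[-1,0,0,0.4,0,-1,0,0,0,0]'|grep -E 'tool_pos|contact';python3 -m handwheel '[-1,0,0,0.4,0,-1,0,0,0,0]'|grep -E 'tool_pos|contact'
```

```text
tool_pos: [0.5787, -0.1362, 0.0966]
contact_force: [-2.6, 0.3, 4.9]
tool_pos: [0.5787, -0.1362, 0.0966]
contact_force: [-3.7, 1.1, 9.0]
```

```bash
python3 -m handwheel '[-1,0,0,0.3,0,-1,0,0,0,0,-1,0,0,0,0]' 20; python3 -m handwheel '[-0.2,0,0,0,0,-0.2,0,0,0,0,-0.2,0,0,0,0,-0.2,0,0,0,0]'; python3 -m handwheel '[0.4,0,0,0,0,0.4,0,0,0,0,0.4,0,0,0,0]'
```

```text
t: 24.7
tool_pos: [0.5787, -0.1361, 0.0966]
ee_rot: [179.7, 0.4, -161.1]
contact_force: [-4.0, 1.3, 10.8]
grip_width: 0.0202
gripper_force: 52.0
t: 25.1
tool_pos: [0.5789, -0.1362, 0.0953]
ee_rot: [179.7, 0.4, -161.1]
contact_force: [-0.0, 0.6, -0.2]
grip_width: 0.0345
gripper_force: 0.0
t: 25.4
tool_pos: [0.5788, -0.1362, 0.0955]
ee_rot: [179.7, 0.4, -161.1]
contact_force: [-0.4, -0.1, -0.9]
grip_width: 0.0599
gripper_force: 0.0
```

Released cleanly. I'll rise and check the seating.

```bash
python3 -m handwheel '[0.4,0,0,-10,0,0.4,0,0,-30,0,0.4,0,0,-40,0,0.4,0,0,-40,0,0.4,0,0,-40,0]'>/dev/null;python3 -m handwheel '[0.4,45,0,0,0,0.4,45,0,0,0,0.4,0,0,0,0,0.4,0,0,0,0]'; python3 - <<'E'
from fit import *
w=snap('wrist','w10');s=snap('scene','s10')
p=proj(w,[.5763,-.137,.073])[0];print(p)
u,v=map(int,p);a=max(v-90,0)
cv2.imwrite('pics/m10.png',np.hstack([cv2.resize(w['pixels'][a:a+180,max(u-90,0):max(u-90,0)+180],(400,400)),cv2.resize(s['pixels'][165:245,320:400],(400,400),interpolation=2)])[:,:,::-1])
RS=rays(w,edge(w,*p,-180,180,95,60,30,4))
def f2(x):
    c=x[:3];n=np.array([x[3],x[4],1]);n/=np.linalg.norm(n)
    return np.array([np.linalg.norm(a+d*((c-a)@n/(d@n))-c)-.047 for a,d in RS])
q=least_squares(f2,[.576,-.137,.073,0,0],loss='soft_l1',f_scale=.0005);print(q.x.round(4),np.abs(q.fun).mean().round(5))
E
```

```text
t: 26.3
tool_pos: [0.4923, -0.1668, 0.2558]
ee_rot: [179.7, 0.5, -161.2]
contact_force: [1.0, 0.1, -0.6]
grip_width: 0.0598
gripper_force: 0.0
[322.59279393 309.83848618]
[ 0.5415 -0.1495  0.1122 -1.2071 -0.3716] 0.00828
```

View pics/m10.png

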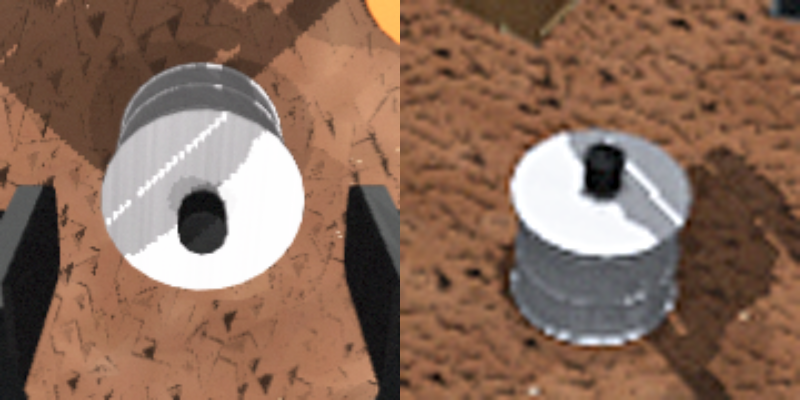

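The lid lies level and concentric on the tin, with the fingers clear. One last numeric check before handing in.

```bash
python3 - <<'E'
from fit import *
w=load('w10');RS=rays(w,edge(w,322.6,309.8,0,180,60,60,30,4)+edge(w,322.6,309.8,-35,0,60,60,30,4)+edge(w,322.6,309.8,180,205,60,60,30,4))
r=circ(RS,.047,[.576,-.137,.073],0);print(r.x.round(4),np.abs(r.fun).mean())
s=load('s10');RS=RS+rays(s,edge(s,360,203,185,350,26,110,32,6))
def f2(x):
    c=x[:3];n=np.array([x[3],x[4],1]);n/=np.linalg.norm(n)
    return np.array([np.linalg.norm(a+d*((c-a)@n/(d@n))-c)-.047 for a,d in RS])
q=least_squares(f2,[.576,-.137,.073,0,0],loss='soft_l1',f_scale=.0005);print(q.x.round(4),np.abs(q.fun).mean().round(5))
E
```

```text
[ 0.5781 -0.1361  0.0698] 0.0002716136333155181
[ 0.5769 -0.1362  0.0713 -0.0249  0.0351] 0.00066
```

```bash
python3 -c "
from bench import job
print(job.job_done())"
```

```text
the job is handed in; nothing more can be done
None
```

The lid is on the open tin: by camera it sits level and centred on the rim to within about 2 mm. I kept hold of it until it was home, pressing at about 11 N, then let go and backed off at about 26 s. The job is handed in; no verdict came back.

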